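Reverse the ratchet and pump the inspection vise snug

ROBOT

A 7-joint arm with a two-finger parallel gripper is mounted at the origin on the work surface. World frame = base frame: x ahead of the robot, y to its left, z up, the work surface at z = 0. Lengths are in m, angles in rad, forces in N, time in s.
With the tool pointing down it reaches from about 0.425 to 0.875 m from the base axis. Payload 4.7 kg.
Tool frame: the origin (TCP) lies midway between the tips of the shut fingers; the grasp point (between the pads) lies 19 mm behind it (ctrl.grip_point_offset is the z of the grasp point in the tool frame, in m); z points along the fingers, y is the direction in which the jaws open and shut (so a half turn about z gives the same grasp; the last joint's range is limited). The gripper opens to 87 mm and grips with 3 to 60 N. Pads are 19 mm wide; open, the fingers measure 117 mm over their backs; the gripper's body (75 mm by 190 mm) begins 51 mm behind the grasp point.
Start: joints at [1.278, 0.321, -0.07, 1.45, 0.023, 1.371, -0.057], TCP at [0.196, -0.62, 0.223] pointing down, gripper open.
Joint ranges: [-2.86, 2.86], [-0.3, 2.09], [-1.38, 1.24], [0.06, 2.45], [-1.56, 4.7], [0.09, 2.05], [-2.69, 2.69]. Speed limits (rad/s): [2.57, 2.57, 3.14, 3.14, 3.14, 3.14, 3.14].

INTERFACE

Orientations are given as a unit quaternion [x, y, z, w].
In Python, from rig import sense, capture, get_calibration, ctrl gives the robot as it stands. The module is installed in compiled form; this text tells all that it offers.
- The arm moves only by the shell command python3 -m creep 'ROWS' [OPENING] [FORCE]. ROWS is JSON, a list of rows, each a list of 2 entries, a list of its own where there are three numbers: the shift along the tool's x, y, z in mm, then the turn, a rotation vector about the tool's x, y, z in rad. In form: [[[x, y, z], [wx, wy, wz]], ...]. A call has 1 to 10 rows; each row is the pose to reach, as a shift and turn from the pose commanded when the call began, along the tool's axes at that moment; what a row does not reach only later rows make up. A row lasts 1/8 s, in which the tool goes at most 62.5 mm and 10.7 degrees, less where a joint would pass 70% of its speed; a pose out of reach is approached as far as the arm can. A call with a gripper value outside its range is refused whole. OPENING is the opening, from -1 (shut) to 1 (fully open), so that 0 is half open, set as the call begins (- or left out, the last holds). The fingers move at their own pace and stop on an object; FORCE is the grip in N (left out, the last holds). Time passes only in rows, so rows that repeat a pose let the fingers close. It gives the time, the measured TCP pose, the force and the opening at its end, in the units of the state.
- sense(): the state, without advancing time (a new reading comes with each control period).
- capture(name): name is "side" or "top" or "wrist"; returns (picture, depth): 400x640x3 uint8, red, green, blue; 400x640 float32, m along the optical axis (not along the pixel's ray), 0 where there is no reading.
- get_calibration(name): a dict with "K" (3x3 intrinsics, pixels), "dist" ([k1, k2, p1, p2, k3] as OpenCV has them; the pictures are not rectified), "world_to_cam" (4x4, takes a point from world to camera coordinates); the wrist camera has in their place "T_tool_cam" (4x4, takes a point from camera to tool coordinates, whose origin is the TCP and whose axes are the flange's). Camera axes: x right, y down, z forward; pixel columns grow to the right and rows downward; lengths in m; the calibration is good to about 2 mm. A picture is of the moment at which its call begins: read the wrist's pose just before it. get_calibration takes no time and is no camera call.
- ctrl.sign_off(): hands the job in, once; it reports no verdict.
The state is a dict: "time": time; "joint_positions": joint angles; "joint_vel": joint speeds; "tau": joint torques, N m; "position": TCP position; "orientation": TCP orientation; "wrist_force": force on the tool from outside, world axes, zero at the start; "moment": the same for the moment, N m; "grip_width": finger opening in m.
Only numpy, scipy, OpenCV 4.12 (cv2) and the standard library are available. Lean on these libraries where they do the work, as an engineer would, in place of code of your own. Each camera call takes 0.05 s, during which the arm holds its last target. There are 200 camera calls.

TASK

Clamp the aluminium bearing block in the green ratchet vise: flip the red reversing lever on the ratchet head over to its other side, so that the handle drives the jaw closed, then swing the black knob back and forth, feeling the load, until the block is nipped between the jaws. Stop as soon as the handle goes firm (about 8 to 10 N on the knob is snug, more than 14 N overstresses the block) and let go, leaving the ratchet set to closing. Do not push the jaw or the block by hand, and leave the other things on the table alone.

Things in the scene. Friction and masses are not known exactly. Their poses are not given: they have to be found in the camera images.
- vise: green ratchet vise, bolted down, base 90 mm (its x) by 310 mm (its y, -60 to +250), 24 mm high. Origin on the ratchet's vertical axis, on the table; +y is the clamping direction, from the ratchet towards block and far jaw; z up. The handle sticks out towards -x.
- pivot (a point): point on the ratchet's vertical axis, 100 mm above the table, axes as the vise's. The head below is a steel disc 96 mm wide, top 82 mm above the table; a bar 22 mm wide, top 88 mm above the table, runs from it to the knob, under the red lever.
- handle (a joint): swing of the handle, rad: 0 points to the vise's -x, positive counter-clockwise from above (the knob then goes to the vise's -y). Stops at -0.75 and +0.75; stays where left (1.5 N at the knob when free). With the lever on closing, swinging positive drives the jaw to +y, swinging negative clicks back freely; with the lever on opening, swinging negative backs the jaw off.
- head (a point): same point as pivot, turning with the handle. Under the head is a wheel of 18 teeth: up to 0.35 rad is lost on each forward swing before it takes hold; then the jaw moves 16 mm per rad at 4 to 7 N on the knob, which fades to 1 or 2 N when the hand stops. Once the block is nipped the load climbs by over 1 N per mm of knob travel and stays on when the hand stops. Let go, the handle springs back a little and the clamp holds by itself.
- knob_mid (a point): centre of the black upright grip on the handle's end, 28 mm across, 48 mm tall (90 to 138 mm above the table), 150 mm from the ratchet's axis. It spins freely on its pin (its axes with it), so it can be pinched and carried round the arc without turning the gripper.
- selector (a joint): red reversing lever, rad about its upright pin on the handle, 58 mm from the ratchet's axis towards the knob; relative to the handle, positive counter-clockwise from above. Two sprung sides: -0.38 is opening (as found; it may rest at -0.15 to -0.38), +0.38 closing (may rest from 0.15 up until a swing lets the pawl drop between teeth). Snaps over past 0; 1.5 N at its tip flips it.
- thumb_tip (a point): point near the red lever's outer end, half-way up. The lever is an upright fin 9 mm thick, 90 to 113 mm above the table, reaching 42 mm from its pin towards the knob; this point is 38 mm from the pin. Its x axis points to the pin; flipping to closing moves it about 28 mm towards its own -y, crosswise to the handle bar.
- jaw: moving jaw, green with a steel face 76 mm wide (vise x) and 42 mm high; origin at the middle of the face's lower edge, 26 mm above the table; it clamps towards the vise's +y.
- block: loose aluminium bearing block between the jaws, 60 x 50 x 34 mm, with a boss 44 mm wide, 46 mm high in all; 50 mm along the clamping direction; origin at the centre of its underside. It may stand off both jaws. The far jaw's steel face is on a setting screw, set differently each time (176 to 188 mm from the ratchet's axis), so where the block nips must be felt.
- spare: spare aluminium bearing block, like the one in the vise, standing loose on the table past the far jaw; bystander
- vblock: dark steel V-block, 60 x 44 x 38 mm, loose on the table near the vise; bystander
- wrench: loose open-ended wrench lying on the table; bystander
- driver: loose screwdriver lying on the table; bystander
- jack: dark steel screw jack, 48 mm wide, 60 mm tall, loose; bystander
- gauge: loose steel ring gauge, 64 mm wide, 18 mm high; bystander
- oiler: blue oil bottle with red cap, 52 mm wide, 130 mm tall, standing loose; bystander
Things that resemble listed ones, but are neither listed nor needed, are in the scene too. What is shaped like the block but pink or purple is not meant.

How it is judged:
On the way, in this order (a step that is already met when the one before it is completed fails the run):
1. the red lever is flipped over to closing (value of joint selector above 0.1 rad), for 0.2 s.
2. the block is nipped by the jaw (contact force between jaw and block above 12 N), for 0.2 s.
At the end, for the whole second after the job is handed in: The jaw presses the block with 10 to 160 N (left holding by itself), the block sits flat in the vise (within 0.1 rad and 6 mm of its floor) and is at rest, the red lever is on its closing side (above 0.1 rad), and the handle is still (contact force between jaw and block between 10 and 160 N and value of joint selector above 0.1 rad and angle between block's own z axis and vertical below 0.1 rad and z of block in the frame of vise below 0.03 m and linear speed of block below 0.01 m/s and velocity of joint handle between -0.05 and 0.05 rad/s); the robot touches nothing.
It fails at once if the jaw pressed the block with more than 160 N (over about 15 N on the knob) (contact force between jaw and block above 160 N).
It fails at once if the jaw was pushed by hand (contact force between the fingers and jaw above 5 N).
It fails at once if the block was pushed by hand (contact force between the fingers and block above 5 N).
It fails at once if another thing on the table was shifted (distance of any of spare, vblock, wrench, driver, jack, gauge, oiler from where it was at the start of the episode above 0.02 m).
It also fails if it takes over 72 s, if anything falls off the work surface, if the arm or the gripper's body presses on something with over 40 N, if the wrist force passes 120 N, or if a joint passes its speed limit or range.

## Working session

There is one attempt and no reset: what is moved stays moved. The work goes in short steps, Python scripts to look and compute and a shell command to move; the robot and the scene stay as the last step left them, time stands still between calls to the robot, and variables do not carry over. Pictures are saved under pics/ and viewed, about 8 in all and at most 12, crops included, and the job is handed in when it is done.

```bash
mkdir -p pics; cat > h.py <<'E'
import numpy as np, cv2
from scipy.spatial.transform import Rotation as R
from rig import sense, capture, get_calibration, ctrl
def snap(n):
    s=sense(); p,d=capture(n); c=get_calibration(n)
    if n=="wrist":
        T=np.eye(4);T[:3,:3]=R.from_quat(s["orientation"]).as_matrix();T[:3,3]=s["position"]
        M=T@np.array(c["T_tool_cam"])
    else: M=np.linalg.inv(np.array(c["world_to_cam"]))
    np.savez(f"{n}.npz",p=p,d=d,M=M,K=c["K"],dist=c["dist"]); return p,d
def world(n,uv,z=None):
    f=np.load(f"{n}.npz");M=f["M"];uv=np.array(uv,float).reshape(-1,1,2)
    r=cv2.undistortPoints(uv,f["K"],f["dist"])[:,0]
    r=np.c_[r,np.ones(len(r))]
    if z is None:
        dd=f["d"][uv[:,0,1].astype(int),uv[:,0,0].astype(int)]; return (r*dd[:,None])@M[:3,:3].T+M[:3,3]
    w=r@M[:3,:3].T; return M[:3,3]+w*((z-M[2,3])/w[:,2])[:,None]
E
python3 - <<'E'
from h import *
for n in("top","side"):
    p,d=snap(n); cv2.imwrite(f"pics/{n}0.png",p[:,:,::-1])
s=sense(); print({k:np.round(v,3).tolist() for k,v in s.items()}, ctrl.grip_point_offset)
print(R.from_quat(s["orientation"]).as_matrix().round(3))
E
```

```text
{'time': 0.1, 'joint_positions': [1.278, 0.322, -0.07, 1.452, 0.023, 1.371, -0.057], 'joint_vel': [-0.001, 0.0, -0.001, -0.003, 0.001, 0.0, -0.001], 'tau': [0.0, -49.257, -0.406, -31.34, -0.064, 0.039, 0.0], 'position': [0.196, -0.619, 0.222], 'orientation': [0.988, 0.153, -0.0, -0.001], 'wrist_force': [-0.248, -0.023, -0.471], 'moment': [-0.051, 0.022, 0.015], 'grip_width': 0.087} -0.0187
[[ 0.953  0.302 -0.001]
 [ 0.302 -0.953  0.002]
 [-0.    -0.002 -1.   ]]
```

View pics/top0.png

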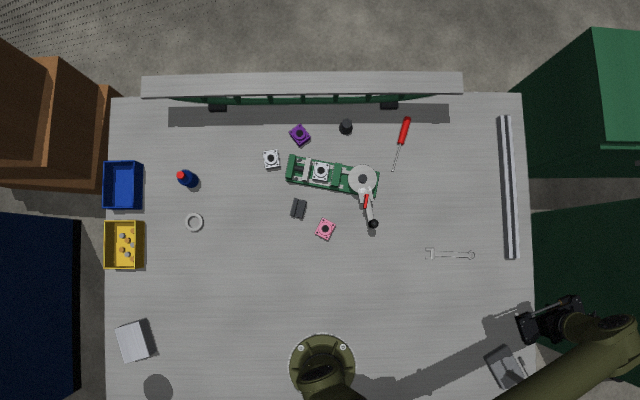

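View pics/side0.png

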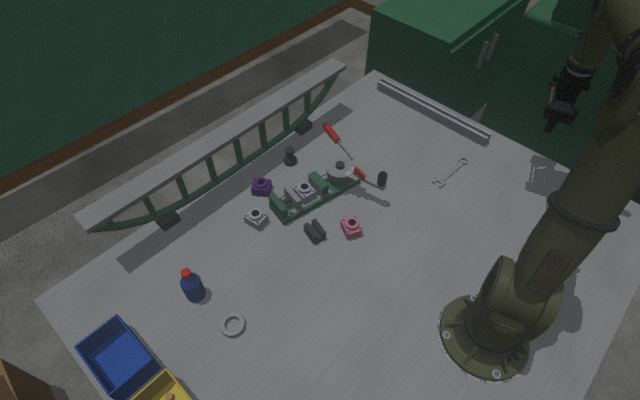

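Top view: ratchet disc about (363,178), red lever (366,201), knob (373,224), block in the vise (320,170). Look-alikes: the spare (271,158), purple (299,134) and pink (325,229) blocks, and, for red, the screwdriver handle (404,130) and bottle cap (183,174). I choose the vise's own knob and lever, and check them in a close crop.

```bash
python3 - <<'E'
from h import *
f=np.load("top.npz");p=f["p"]
c=p[130:250,270:400]; cv2.imwrite("pics/crop1.png",cv2.resize(c[:,:,::-1],None,fx=5,fy=5,interpolation=cv2.INTER_CUBIC)[:600,:800])
for n,uv,z in [("disc",(363,178),.082),("knob",(373,223.5),.138),("lever",(366,201),.113),("block",(320,170),.07)]:
    print(n,world("top",[uv],z).round(3),world("top",[uv]).round(3))
E
```

```text
disc [[ 0.623 -0.143  0.082]] [[ 0.622 -0.142  0.09 ]]
knob [[ 0.472 -0.163  0.138]] [[ 0.473 -0.163  0.135]]
lever [[ 0.545 -0.146  0.113]] [[ 0.545 -0.146  0.112]]
block [[ 0.653 -0.004  0.07 ]] [[ 0.653 -0.004  0.072]]
```

View pics/crop1.png

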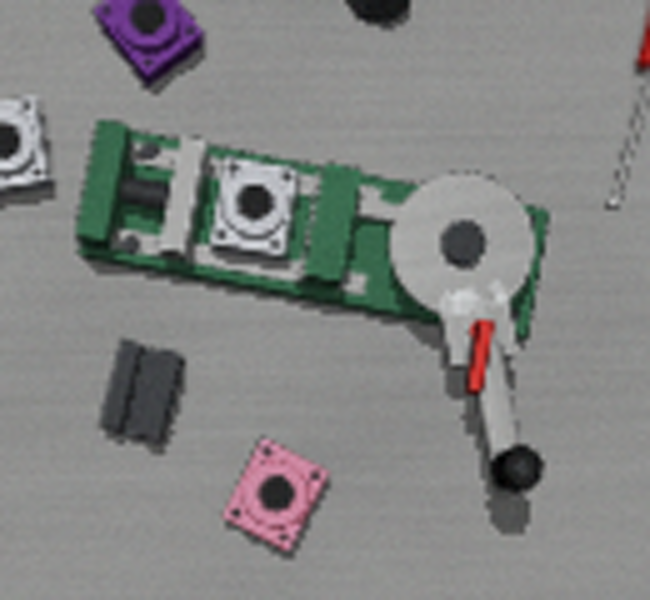

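Matches the description: ratchet (0.623,-0.143), knob 0.152 m away at 135 mm height, lever between them leaning to +y (opening). Vise +y ≈ (0.21,0.98), so the handle is at about +0.34 rad. I go to hover with the fingers shut and the tool turned to the vise axes.

```bash
python3 -m creep '[[[46,-38,-20],[0,0,0.05]],[[92,-76,-40],[0,0,0.1]],[[138,-114,-50],[0,0,0.16]],[[184,-152,-50],[0,0,0.21]],[[230,-190,-50],[0,0,0.26]],[[276,-227,-50],[0,0,0.31]],[[322,-265,-50],[0,0,0.36]],[[368,-303,-50],[0,0,0.42]],[[414,-341,-50],[0,0,0.47]],[[460,-379,-50],[0,0,0.52]]]' -1
python3 -m creep '[[[0,0,0],[0,0,0]],[[0,0,0],[0,0,0]]]'
python3 - <<'E'
from h import *
p,d=snap("wrist"); cv2.imwrite("pics/w1.png",p[:,:,::-1])
s=sense();print(s["time"],s["position"],R.from_quat(s["orientation"]).as_matrix().round(3),s["wrist_force"])
E
```

```text
time: 1.35
position: [0.5209, -0.1178, 0.2723]
orientation: [0.994, -0.107, -0.0, 0.0]
wrist_force: [-0.3, -0.5, -0.3]
grip_width: 0.0018
time: 1.6
position: [0.5199, -0.12, 0.272]
orientation: [0.994, -0.106, -0.001, 0.0]
wrist_force: [-0.6, 0.1, -0.4]
grip_width: 0.0005
1.65 [ 0.51963173 -0.12088996  0.2721015 ] [[ 0.977 -0.213 -0.001]
 [-0.213 -0.977 -0.001]
 [-0.001  0.001 -1.   ]] [ 0.39597578 -0.22449127 -0.3036953 ]
```

View pics/w1.png

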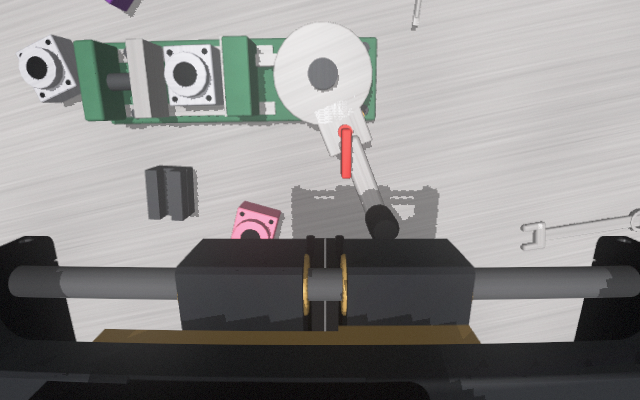

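Wrist view: ratchet hub (323,74), lever from pin (345,130) to tip (347,178), knob (381,220) partly behind the fingers. The vise edges run level, so the tool is aligned with the vise axes.

```bash
python3 - <<'E'
from h import *
P={n:world("wrist",[uv],z)[0] for n,uv,z in [("discC",(323,75),.082),("leverpin",(345,130),.113),("tip",(347,177),.113),("knobtop",(385,228),.138),("vL",(113,124),.024),("vR",(376,120),.024)]}
f=np.load("wrist.npz");print("camz",f["M"][:3,3])
for n,v in P.items(): print(n,v.round(3))
print("depth",[world("wrist",[u])[0].round(3).tolist() for u in [(346,150),(347,172),(376,212),(300,60),(347,60)]])
v=P["vL"]-P["vR"]; print("vise yaw of +y deg",np.degrees(np.arctan2(v[1],v[0])))
c=P["discC"][:2]; 
for n in("leverpin","tip","knobtop"):
    q=P[n][:2]-c; print(n,np.hypot(*q),np.degrees(np.arctan2(q[1],q[0]))%360)
E
```

```text
camz [ 0.58906624 -0.13337209  0.43322304]
discC [ 0.621 -0.139  0.082]
leverpin [ 0.568 -0.148  0.113]
tip [ 0.525 -0.141  0.113]
knobtop [ 0.477 -0.165  0.138]
vL [0.627 0.111 0.024]
vR [ 0.566 -0.189  0.024]
depth [[0.55, -0.145, 0.112], [0.53, -0.142, 0.111], [0.488, -0.161, 0.119], [0.639, -0.12, 0.081], [0.63, -0.164, 0.08]]
vise yaw of +y deg 78.41057617293227
leverpin 0.05398721652748084 189.56169899814364
tip 0.09601155299424241 181.38845422628418
knobtop 0.14612817019911445 190.28659220743774
```

```bash
python3 -m creep '[[[-3,-23,0],[0,0,0]],[[-3,-23,40],[0,0,0]],[[-3,-23,90],[0,0,0]],[[-3,-23,140],[0,0,0]],[[-3,-23,165],[0,0,0]],[[-3,-23,174],[0,0,0]],[[-3,-23,174],[0,0,0]],[[-3,-23,174],[0,0,0]]]'
python3 - <<'E'
from h import *
p,d=snap("wrist"); cv2.imwrite("pics/w2.png",p[:,:,::-1])
s=sense();print(s["time"],s["position"],s["wrist_force"])
E
```

```text
time: 2.65
position: [0.5233, -0.097, 0.1]
orientation: [0.994, -0.107, 0.001, 0.0]
wrist_force: [0.7, -0.1, -0.9]
grip_width: 0.0005
2.7 [ 0.52327342 -0.0968378   0.09998993] [-0.19906201 -0.06794208  0.31896329]
```

View pics/w2.png

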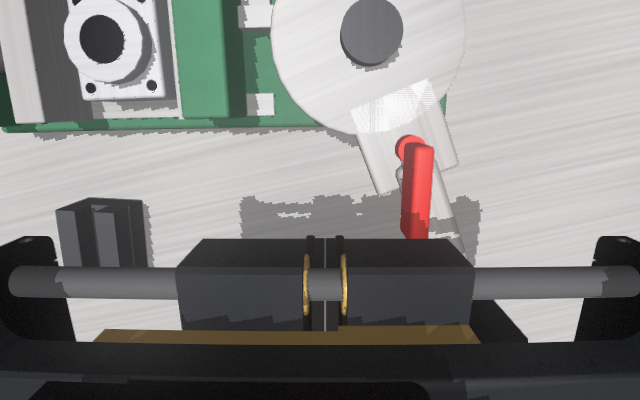

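The lever tip shows at about (415,235), the finger tips' right edge at 347: a gap of about 23 mm, as computed. I push crosswise to the bar.

```bash
python3 -m creep '[[[7,18,0],[0,0,0]],[[9,24,0],[0,0,0]],[[11,30,0],[0,0,0]],[[13,35,0],[0,0,0]],[[15,40,0],[0,0,0]],[[15,40,0],[0,0,0]]]'
python3 -m creep '[[[1,3,0],[0,0,0]],[[2,6,0],[0,0,0]],[[2,6,0],[0,0,0]]]'
python3 - <<'E'
from h import *
p,d=snap("wrist"); cv2.imwrite("pics/w3.png",p[:,:,::-1])
s=sense();print(s["time"],s["position"],s["wrist_force"])
E
```

```text
time: 3.45
position: [0.5284, -0.1392, 0.0984]
orientation: [0.994, -0.107, -0.0, 0.0]
wrist_force: [-1.0, 1.3, -1.0]
grip_width: 0.0
time: 3.82
position: [0.5294, -0.1456, 0.0987]
orientation: [0.994, -0.107, 0.0, 0.0]
wrist_force: [-0.9, -0.3, -0.7]
grip_width: 0.0007
3.875 [ 0.52933189 -0.14527786  0.09864934] [0.14692679 0.33375942 0.07973292]
```

View pics/w3.png

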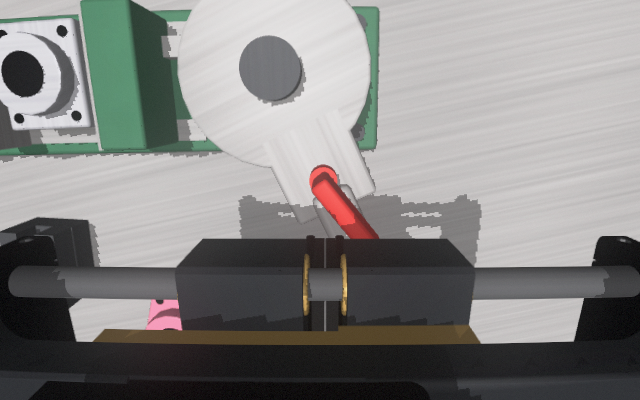

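The red lever now points from (322,178) to (375,238), past the bar on the other side: flipped, and the force has dropped to zero. Next I lift, go over the knob, lower and pinch.

```bash
python3 -m creep '[[[0,0,-30],[0,0,0]],[[0,0,-62],[0,0,0]],[[-25,15,-66],[0,0,0]],[[-50,31,-66],[0,0,0]],[[-50,31,-66],[0,0,0]],[[-50,31,-66],[0,0,0]]]' 0.38
python3 -m creep '[[[0,0,30],[0,0,0]],[[0,0,55],[0,0,0]],[[0,0,66],[0,0,0]],[[0,0,66],[0,0,0]]]'
python3 -m creep '[[[0,0,0],[0,0,0]],[[0,0,0],[0,0,0]],[[0,0,0],[0,0,0]],[[0,0,0],[0,0,0]]]' -1 25
python3 - <<'E'
from h import *
p,d=snap("wrist"); cv2.imwrite("pics/w4.png",p[:,:,::-1])
s=sense();print(s["time"],s["position"],s["wrist_force"])
E
```

```text
time: 4.62
position: [0.4744, -0.1643, 0.1648]
orientation: [0.994, -0.106, 0.001, 0.0]
wrist_force: [0.3, 0.4, -0.6]
grip_width: 0.0527
time: 5.12
position: [0.4739, -0.164, 0.0981]
orientation: [0.994, -0.106, -0.001, -0.0]
wrist_force: [0.5, 0.1, 1.0]
grip_width: 0.06
time: 5.62
position: [0.4738, -0.1656, 0.0991]
orientation: [0.994, -0.107, 0.0, 0.001]
wrist_force: [-1.1, -1.9, 0.8]
grip_width: 0.028
5.675 [ 0.4737886  -0.16538915  0.09907603] [-1.51827068 -0.59477342  2.50316057]
```

View pics/w4.png

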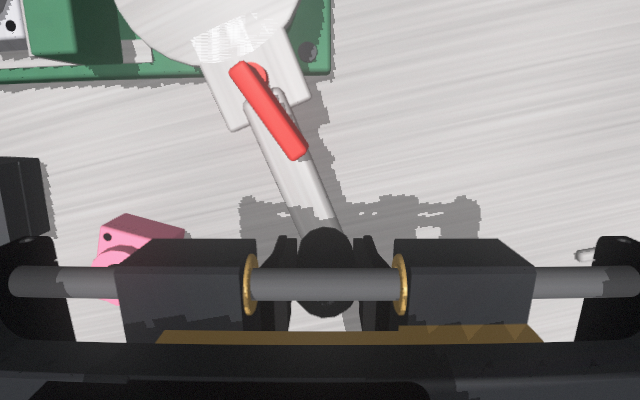

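Grip width is 28 mm, so the knob is held. The lever (235,65)→(305,158) lies about +0.2 rad past the bar line, on closing. I'll back-swing along the 150 mm arc to about -0.68 rad.

```bash
cat > a.py <<'E'
import sys
from h import *
s=sense();P=np.array([.622,-.140]);R3=R.from_quat(s["orientation"]).as_matrix()
v=np.array(s["position"])[:2]-P;t=R3.T@np.r_[v,0]*1000;f=R3.T@s["wrist_force"]
th=np.arctan2(t[1],-t[0]);print("t",round(s["time"],2),"r",np.hypot(*v).round(4),"th'",th.round(3),"tool xy",t[:2].round(1),"F tool",f.round(1),"F along +swing",(-(f[0]*np.sin(th)+f[1]*np.cos(th))).round(1),"radial(out)",(-f[0]*np.cos(th)+f[1]*np.sin(th)).round(1),"w",round(s["grip_width"],4),"z",s["position"][2].round(4))
for a in sys.argv[1:]:
    a=float(a);print(a,"rel",(150*np.array([-np.cos(a),np.sin(a)])-t[:2]).round(1))
E
python3 a.py
python3 -m creep '[[[-6,-19,0],[0,0,0]],[[-10,-38,0],[0,0,0]],[[-11,-56,0],[0,0,0]],[[-10,-74,0],[0,0,0]],[[-6,-93,0],[0,0,0]],[[0,-112,0],[0,0,0]],[[8,-128,0],[0,0,0]],[[15,-141,0],[0,0,0]],[[22,-150,0],[0,0,0]],[[22,-150,0],[0,0,0]]]'
python3 a.py -0.6 -0.5 -0.4 -0.3 -0.2 -0.1 0
```

```text
t 5.67 r 0.1504 th' 0.383 tool xy [-139.5   56.3] F tool [-1.4  0.9 -2.5] F along +swing -0.3 radial(out) 1.6 w 0.0273 z 0.0991
time: 6.92
position: [0.529, -0.0218, 0.0991]
orientation: [0.994, -0.106, 0.002, -0.0]
wrist_force: [3.8, -3.0, 3.4]
grip_width: 0.0276
t 6.92 r 0.1504 th' -0.692 tool xy [-115.8  -95.9] F tool [ 4.4  2.2 -3.4] F along +swing 1.1 radial(out) -4.8 w 0.0276 z 0.0991
-0.6 rel [-8.  11.2]
-0.5 rel [-15.9  24. ]
-0.4 rel [-22.4  37.5]
-0.3 rel [-27.5  51.6]
-0.2 rel [-31.2  66.1]
-0.1 rel [-33.5  81. ]
0.0 rel [-34.2  95.9]
```

```bash
python3 - <<'E'
from h import *
p=cv2.imread("pics/w1.png"); c=get_calibration("wrist")
T=np.eye(4);T[:3,:3]=[[.977,-.213,-.001],[-.213,-.977,-.001],[-.001,.001,-1]];T[:3,3]=[.5196,-.1209,.2721]
M=T@np.array(c["T_tool_cam"]);np.savez("w1.npz",M=M,K=c["K"],dist=c["dist"])
for r in (60,100): print(r,[ (x,p[r,x].tolist()) for x in range(144,264,3)])
P=lambda u,z:-(T[:3,:3].T@(world("w1",[(u,75)],z)[0]-[.622,-.14,0]))[1]*1000
for u,z in [(158,.068),(166,.06),(216,.06),(222,.068),(252,.068)]: print(u,z,"vise y",P(u,z).round(1))
E
```

```text
60 [(144, [162, 163, 164]), (147, [86, 87, 86]), (150, [88, 87, 88]), (153, [88, 87, 88]), (156, [87, 86, 87]), (159, [88, 88, 89]), (162, [90, 89, 90]), (165, [222, 218, 219]), (168, [226, 222, 223]), (171, [233, 229, 229]), (174, [233, 229, 229]), (177, [235, 231, 231]), (180, [234, 230, 230]), (183, [236, 232, 232]), (186, [237, 233, 234]), (189, [239, 236, 235]), (192, [240, 237, 236]), (195, [241, 237, 237]), (198, [241, 238, 238]), (201, [114, 111, 111]), (204, [243, 239, 240]), (207, [242, 239, 239]), (210, [233, 229, 229]), (213, [101, 100, 100]), (216, [104, 102, 101]), (219, [102, 101, 99]), (222, [182, 188, 182]), (225, [127, 156, 105]), (228, [128, 158, 106]), (231, [130, 159, 107]), (234, [129, 161, 107]), (237, [131, 163, 108]), (240, [133, 165, 109]), (243, [133, 165, 109]), (246, [133, 165, 110]), (249, [71, 80, 66]), (252, [70, 78, 65]), (255, [110, 114, 108]), (258, [141, 141, 143]), (261, [228, 228, 230])]
100 [(144, [202, 203, 205]), (147, [201, 202, 206]), (150, [87, 88, 87]), (153, [88, 90, 89]), (156, [88, 89, 89]), (159, [89, 87, 90]), (162, [90, 90, 91]), (16
[... 179 characters left out ...]
, (189, [239, 236, 236]), (192, [239, 236, 235]), (195, [236, 232, 233]), (198, [240, 236, 237]), (201, [237, 234, 234]), (204, [236, 232, 233]), (207, [166, 162, 162]), (210, [144, 142, 140]), (213, [242, 238, 238]), (216, [107, 106, 104]), (219, [100, 100, 99]), (222, [101, 100, 98]), (225, [173, 175, 174]), (228, [124, 154, 103]), (231, [126, 157, 104]), (234, [126, 156, 105]), (237, [126, 157, 104]), (240, [127, 157, 104]), (243, [126, 157, 104]), (246, [130, 160, 106]), (249, [124, 153, 103]), (252, [72, 80, 67]), (255, [74, 82, 67]), (258, [77, 88, 72]), (261, [91, 108, 80])]
158 0.068 vise y 165.5
166 0.06 vise y 160.8
216 0.06 vise y 108.9
222 0.068 vise y 100.5
252 0.068 vise y 70.4
```

Jaw face is at about y=100 mm, block at 110–160, far face at about 176 or more: about 25 mm or more of jaw travel, so 1.6 rad or more of drive. The first forward swing (at most 22 mm) cannot nip, but I'll check the load between parts.

```bash
python3 -m creep '[[[-6,9,0],[0,0,0]],[[-14,22,0],[0,0,0]],[[-21,35,0],[0,0,0]],[[-26,49,0],[0,0,0]]]' >/dev/null; python3 a.py
python3 -m creep '[[[-4,15,0],[0,0,0]],[[-6,29,0],[0,0,0]],[[-7,45,0],[0,0,0]]]' >/dev/null; python3 a.py
```

```text
t 7.42 r 0.1505 th' -0.311 tool xy [-143.2  -46.1] F tool [ 5.5 -3.6 -3.3] F along +swing 5.2 radial(out) -4.2 w 0.0269 z 0.0991
t 7.8 r 0.1505 th' -0.016 tool xy [-150.5   -2.3] F tool [ 4.6 -4.9 -3.9] F along +swing 5.0 radial(out) -4.5 w 0.027 z 0.099
```

```bash
python3 -m creep '[[[2,15,0],[0,0,0]],[[4,30,0],[0,0,0]],[[8,44,0],[0,0,0]]]' >/dev/null; python3 a.py
python3 -m creep '[[[5,14,0],[0,0,0]],[[11,28,0],[0,0,0]],[[19,40,0],[0,0,0]],[[26,50,0],[0,0,0]]]' >/dev/null; python3 a.py; python3 -m creep '[[[0,0,0],[0,0,0]]]' >/dev/null; python3 a.py
```

```text
t 8.18 r 0.1505 th' 0.282 tool xy [-144.5   41.9] F tool [ -2.2  -4.1 -10.8] F along +swing 4.5 radial(out) 1.0 w 0.027 z 0.0989
t 8.68 r 0.1504 th' 0.662 tool xy [-118.6   92.4] F tool [ -2.5  -4.1 -11.3] F along +swing 4.8 radial(out) -0.5 w 0.0276 z 0.0989
t 8.8 r 0.1504 th' 0.674 tool xy [-117.5   93.8] F tool [-0.5  0.7 -9.1] F along +swing -0.3 radial(out) 0.8 w 0.0273 z 0.099
```

```bash
python3 -m creep '[[[-10,-15,-2],[0,0,0]],[[-21,-35,-2],[0,0,0]],[[-28,-57,-2],[0,0,0]],[[-32,-79,-2],[0,0,0]],[[-32,-101,-2],[0,0,0]],[[-29,-124,-2],[0,0,0]],[[-23,-145,-2],[0,0,0]],[[-14,-166,-2],[0,0,0]],[[-6,-178,-2],[0,0,0]],[[1,-187,-2],[0,0,0]]]'>/dev/null
python3 a.py; python3 - <<'E'
from h import *
p,d=snap("wrist"); cv2.imwrite("pics/w5.png",p[:,:,::-1])
E
```

```text
t 10.05 r 0.1504 th' -0.67 tool xy [-117.9  -93.3] F tool [1.4 3.2 5.6] F along +swing -1.6 radial(out) -3.1 w 0.0272 z 0.0992
```

View pics/w5.png

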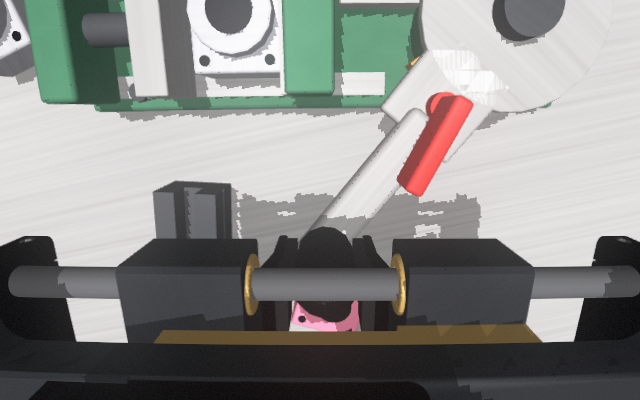

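The jaw (285) now touches the block (187–284); the far face's top edge is near 168, so a few mm remain. The lever is still on closing. I measure the remaining gap.

```bash
python3 - <<'E'
from h import *
p=cv2.imread("pics/w5.png");print([(x,int(p[70,x].mean()),int(p[40,x].mean())) for x in range(160,200,2)])
f=np.load("wrist.npz")
P=lambda u,v,z=None:(78.4,)and float(np.dot(world("wrist",[(u,v)],z)[0][:2]-[.622,-.14],[np.cos(np.radians(78.4)),np.sin(np.radians(78.4))])*1000)
for u,z in [(168,.068),(189,.06),(284,.06),(285,.068)]: print(u,round(P(u,75,z),1))
print([(u,round(P(u,75),1),world("wrist",[(u,75)])[0][2].round(3)) for u in (150,160,164,172,180,192,200,270,290,310)])
E
```

```text
[(160, 229, 224), (162, 228, 143), (164, 203, 98), (166, 99, 98), (168, 99, 102), (170, 101, 101), (172, 99, 102), (174, 102, 103), (176, 99, 101), (178, 100, 102), (180, 102, 102), (182, 103, 102), (184, 101, 104), (186, 103, 105), (188, 103, 103), (190, 104, 107), (192, 105, 222), (194, 165, 245), (196, 246, 247), (198, 247, 248)]
168 177.6
189 169.3
284 117.1
285 115.7
[(150, 185.9, np.float64(0.071)), (160, 180.6, np.float64(0.071)), (164, 177.7, np.float64(0.073)), (172, 177.6, np.float64(0.063)), (180, 177.4, np.float64(0.052)), (192, 177.5, np.float64(0.033)), (200, 174.6, np.float64(0.026)), (270, 127.5, np.float64(0.041)), (290, 112.7, np.float64(0.073)), (310, 102.5, np.float64(0.073))]
```

```bash
python3 -m creep '[[[-5,7,1],[0,0,0]],[[-10,15,1],[0,0,0]],[[-20,35,1],[0,0,0]],[[-25,49,1],[0,0,0]],[[-28,57,1],[0,0,0]],[[-29,63,1],[0,0,0]]]'>/dev/null
python3 a.py
python3 -m creep '[[[-1,4,0],[0,0,0]],[[-1,8,0],[0,0,0]]]'>/dev/null; python3 a.py
python3 -m creep '[[[0,4,0],[0,0,0]],[[0,8,0],[0,0,0]]]'>/dev/null; python3 a.py
```

```text
t 10.85 r 0.1504 th' -0.211 tool xy [-147.1  -31.4] F tool [-4.3 -6.   2.7] F along +swing 5.0 radial(out) 5.5 w 0.0274 z 0.0992
t 11.1 r 0.1503 th' -0.16 tool xy [-148.4  -23.9] F tool [-6.  -5.1  0.4] F along +swing 4.1 radial(out) 6.7 w 0.028 z 0.0991
t 11.35 r 0.1504 th' -0.107 tool xy [-149.5  -16.1] F tool [-9.7 -5.7 -2.6] F along +swing 4.7 radial(out) 10.3 w 0.0275 z 0.0991
```

```bash
echo 'sys.exit(int(-(f[0]*np.sin(th)+f[1]*np.cos(th))>6.5))' >> a.py
python3 -m creep '[[[-2,3,0],[0,0,0]],[[-3,6,0],[0,0,0]]]'>/dev/null; python3 a.py &&
python3 -m creep '[[[0,3,0],[0,0,0]],[[0,6,0],[0,0,0]]]'>/dev/null && python3 a.py &&
python3 -m creep '[[[0,3,0],[0,0,0]],[[0,6,0],[0,0,0]]]'>/dev/null && python3 a.py
```

```text
t 11.6 r 0.1504 th' -0.063 tool xy [-150.1   -9.5] F tool [-0.2 -4.7  5.3] F along +swing 4.6 radial(out) 0.5 w 0.0272 z 0.0992
t 11.85 r 0.1504 th' -0.02 tool xy [-150.3   -3. ] F tool [-4.7 -3.7  4.5] F along +swing 3.6 radial(out) 4.8 w 0.0272 z 0.0992
t 12.1 r 0.1504 th' 0.02 tool xy [-150.3    3.1] F tool [-3.8 -4.4  3.3] F along +swing 4.4 radial(out) 3.8 w 0.0273 z 0.0992
```

```bash

python3 -m creep '[[[0,3,0],[0,0,0]],[[0,6,0],[0,0,0]]]'>/dev/null; python3 a.py &&
python3 -m creep '[[[0,3,0],[0,0,0]],[[0.3,6,0],[0,0,0]]]'>/dev/null && python3 a.py &&
python3 -m creep '[[[0.3,3,0],[0,0,0]],[[0.7,6,0],[0,0,0]]]'>/dev/null && python3 a.py &&
python3 -m creep '[[[0.4,3,0],[0,0,0]],[[0.8,6,0],[0,0,0]]]'>/dev/null && python3 a.py
```

```text
t 12.35 r 0.1504 th' 0.061 tool xy [-150.1    9.2] F tool [-2.6 -4.   3.9] F along +swing 4.2 radial(out) 2.4 w 0.0275 z 0.0992
t 12.6 r 0.1504 th' 0.103 tool xy [-149.6   15.4] F tool [-4.1 -3.9  4.6] F along +swing 4.3 radial(out) 3.7 w 0.0271 z 0.0992
t 12.85 r 0.1504 th' 0.143 tool xy [-148.8   21.5] F tool [-2.9 -4.2  4.8] F along +swing 4.6 radial(out) 2.2 w 0.0271 z 0.0992
t 13.1 r 0.1504 th' 0.185 tool xy [-147.8   27.6] F tool [-3.4 -3.6  4.8] F along +swing 4.2 radial(out) 2.7 w 0.0272 z 0.0992
```

```bash

python3 -m creep '[[[0.6,3,0],[0,0,0]],[[1.2,6,0],[0,0,0]]]'>/dev/null; python3 a.py &&
python3 -m creep '[[[0.7,3,0],[0,0,0]],[[1.4,6,0],[0,0,0]]]'>/dev/null && python3 a.py &&
python3 -m creep '[[[0.8,3,0],[0,0,0]],[[1.7,6,0],[0,0,0]]]'>/dev/null && python3 a.py &&
python3 -m creep '[[[1,3,0],[0,0,0]],[[2,6,0],[0,0,0]]]'>/dev/null && python3 a.py
```

```text
t 13.35 r 0.1504 th' 0.226 tool xy [-146.6   33.6] F tool [-3.5 -3.7  4.4] F along +swing 4.4 radial(out) 2.6 w 0.0271 z 0.0992
t 13.6 r 0.1504 th' 0.251 tool xy [-145.7   37.3] F tool [-5.5 -9.3  2.6] F along +swing 10.4 radial(out) 3.0 w 0.0271 z 0.0991
```

The load jumped from 4.4 to 10.4 N within 4 mm: nipped. I hold and read whether it stays on.

```bash
python3 -m creep '[[[0,0,0],[0,0,0]]]'>/dev/null; python3 a.py; python3 -m creep '[[[0,0,0],[0,0,0]],[[0,0,0],[0,0,0]]]'>/dev/null; python3 a.py
```

```text
t 13.72 r 0.1504 th' 0.252 tool xy [-145.6   37.6] F tool [-4.7 -7.1  2.2] F along +swing 8.0 radial(out) 2.7 w 0.027 z 0.0992
t 13.97 r 0.1504 th' 0.252 tool xy [-145.6   37.5] F tool [-5.6 -8.1  3.4] F along +swing 9.2 radial(out) 3.4 w 0.0271 z 0.0991
```

The load stays on at 8–9 N: snug. Now let go, rise straight up, and look.

```bash
python3 -m creep '[[[0,0,0],[0,0,0]],[[0,0,0],[0,0,0]],[[0,0,0],[0,0,0]],[[0,0,0],[0,0,0]]]' 0.38; python3 a.py
python3 -m creep '[[[0,0,-15],[0,0,0]],[[0,0,-40],[0,0,0]],[[0,0,-80],[0,0,0]],[[0,0,-120],[0,0,0]],[[0,0,-160],[0,0,0]],[[0,0,-160],[0,0,0]],[[0,0,-160],[0,0,0]]]'
python3 - <<'E'
from h import *
p,d=snap("wrist"); cv2.imwrite("pics/w6.png",p[:,:,::-1])
print(sense()["wrist_force"])
E
```

```text
time: 14.48
position: [0.4732, -0.1495, 0.1003]
orientation: [0.994, -0.107, 0.001, 0.001]
wrist_force: [0.3, 1.2, -0.2]
grip_width: 0.0564
t 14.47 r 0.1491 th' 0.278 tool xy [-143.4   40.9] F tool [ 0.1 -1.3  0.2] F along +swing 1.2 radial(out) -0.4 w 0.0564 z 0.1003
time: 15.35
position: [0.4725, -0.1481, 0.2599]
orientation: [0.994, -0.106, 0.0, 0.0]
wrist_force: [0.2, 0.1, -0.6]
grip_width: 0.06
[1.0482524  0.78400525 0.23985346]
```

View pics/w6.png

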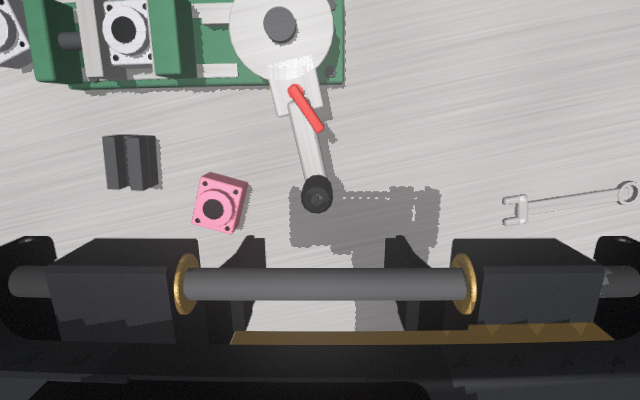

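The block (105–152, 30) sits flush between far face and jaw. The lever (292,90)→(320,130) is on the closing side, and the knob (317,194) stands free of the gripper. The V-block, spare and wrench look undisturbed. Handing in.

```bash
python3 -c "
from rig import ctrl; print(ctrl.sign_off())"
```

```text
the job is handed in; nothing more can be done
None
```

The block is clamped, and I handed the job in at about 15 s. I flipped the red lever to closing with shut fingers. I then pinched the knob and made one back swing, a full forward swing, a second back swing and a second forward swing in small steps.

- **Nip:** the load on the knob jumped from 4.4 N to 10.4 N at about +0.25 rad. It stayed at 8 to 9 N with the hand stopped, so I let go.
- **Last picture:** the block sits flush between the jaws, the lever is on the closing side, and the gripper is clear at near-zero wrist force. The V-block, spare and wrench in view look unmoved. The driver, jack, gauge and oiler were out of that view and not re-checked.
- **Not measured:** I could not read the clamp force after release directly. I also estimated the handle's stillness and the lever's side by eye, not by measurement.
- **Off-axis loads:** during the swings I saw sideways and vertical loads of up to about 11 N, from small errors in following the arc. I corrected these by 1 to 3 mm as I went.

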